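Make up a spring-return and a double-acting actuator kit

TASK

Make up two actuator overhaul kits in the plywood kit trays. The tray with three pockets is for the spring-return actuator: stand the spring cartridge in its large round pocket, lay one of the brass elbows in the square pocket (its single air supply) and stand the brass pipe plug in the small round pocket (it closes the unused port); the tray with two pockets is for the double-acting actuator, which is piped at both ends: lay the other elbow in its square pocket and stand the grey hose coupling in its round one. Every part must sit upright and right down on the floor of its pocket, and the standing bolt, the tape roll and the grease tin stay where they are.

Things in the scene. Friction and masses are not known exactly. Their poses are not given: they have to be found in the camera images.
- tray_spring: fixed plywood kit tray of the spring-return kit, 150 x 180 mm (own x by y), 14 mm high, three pockets 10 mm deep with dark rubber floors 4 mm above the bench. Origin: centre of the underside, z up. Pocket centres in its own x, y: large round pocket, 68 mm across, at (+30, +43) mm; nearly square pocket, 62 (x) by 66 (y) mm, at (+30, -43) mm; small round pocket, 44 mm across, at (-42, 0) mm.
- tray_double: fixed plywood kit tray of the double-acting kit, 90 x 160 mm (own x by y), 14 mm high, two pockets 10 mm deep with dark rubber floors 4 mm above the bench. Origin: centre of the underside, z up. Pocket centres in its own x, y: nearly square pocket, 62 (x) by 66 (y) mm, at (0, +33) mm; round pocket, 44 mm across, at (0, -45) mm.
- spring_cartridge: preloaded spring cartridge standing on end: black coil between two cream end discs, 52 mm diameter, 105 mm high, 0.34 kg; grip it round the sides anywhere. It is taller than the other parts. (A spare one stands out of reach in the far left corner against the wall; it is scenery.) Origin at the centre of its underside, z up.
- elbow_a: bent brass pipe elbow lying flat with a hexagonal collar at one end and a ribbed end at the other, 47 x 40 mm in plan (own x by y) and 23 mm high; acts as a solid block of that size, so grip it across 40 or 47 mm; origin at the centre of its underside, z up. The two elbows are alike and interchangeable.
- elbow_b: bent brass pipe elbow lying flat with a hexagonal collar at one end and a ribbed end at the other, 47 x 40 mm in plan (own x by y) and 23 mm high; acts as a solid block of that size, so grip it across 40 or 47 mm; origin at the centre of its underside, z up. The two elbows are alike and interchangeable.
- pipe_plug: brass pipe plug standing on its hexagonal head, solid threaded end up, 24 x 27 mm over the head, 33 mm high; origin at the centre of its underside, z up.
- hose_coupling: light grey hose coupling standing on its hexagon, open round bore up, 22 x 25 mm over the hexagon, 32 mm high; origin at the centre of its underside, z up.
- flange_bolt: grey hexagon bolt standing on its head, thread up, 22 mm over the head, 53 mm high; not part of the kits, leave it standing. Origin at the centre of its underside.
- tape_roll: blue and white roll of thread tape lying flat, 52 mm diameter, 16 mm high; not part of the kits, leave it. Origin at the centre of its underside.
- grease_tin: green tin with a lid, 74 mm diameter, 54 mm high; not part of the kits, leave it. Origin at the centre of its underside.
Not all that is in view belongs to the job. Leave any blue or purple look-alike of the spring_cartridge alone. What is shaped like the elbow_a but pink is not meant.

How it is judged:
By the outcome, as a careful person would: the job done as asked, in the order asked, and still so for the second after the job is handed in, with the robot touching nothing.
It also fails if it takes over 136 s, if anything falls off the work surface, if the arm or the gripper's body presses on something with over 40 N, if the wrist force passes 120 N, or if a joint passes its speed limit or range.

ROBOT

A 6-joint arm with a two-finger parallel gripper is mounted at the origin on a cart in front of the work surface, level with it; the furniture and walls round the work are solid. World frame = base frame: x ahead of the robot, y to its left, z up, the work surface at z = 0. Lengths are in mm, angles in rad, forces in N, time in s.
With the tool pointing down it reaches from about 325 to 900 mm from the base axis. Payload 6.1 kg.
Tool frame: the origin (TCP) lies between the finger pads; the fingertips stand 11 mm ahead of it and the grasp point (between the pads) lies 8 mm behind it (r.finger_overhang is the distance from the TCP to the fingertips, in mm); z points along the fingers, y is the line along which they close (so a half turn about z gives the same grasp; the last joint's range is limited). The gripper opens to 87 mm and grips with 3 to 60 N. Pads are 19 mm wide; open, the fingers measure 117 mm over their backs; the gripper's body (75 mm by 190 mm) begins 51 mm behind the grasp point.
Start: joints at [1.098, 0.22, 1.526, -0, 1.395, -0.126], TCP at [212.429, 587.784, 233.538] pointing down, gripper open.
Joint ranges: [-2.98, 2.98], [-0.91, 2.08], [0.09, 2.57], [-1.24, 4.39], [0.2, 2.65], [-2.68, 2.68]. Speed limits (rad/s): [2.57, 2.57, 3.01, 3.14, 3.14, 3.14].

INTERFACE

Orientations are given as a rotation vector (axis times angle).
In Python, from rig import telemetry, snapshot, close_job, spot_in, trace, r gives the robot as it stands.
- The arm moves only by the tool step_arm, never from a script. Its argument "moves" is a list that holds one entry, the list of rows, each a list of 5 numbers: the closure, from 0 (fully open) to 1 (shut), then the shift along the world's x, y, z in cm, then the turn about the world's z in rad. In form: [[[jaw, x, y, z, turn], ...]]. A call has 1 to 10 rows; each row shifts and turns the commanded pose from where the row before left it; what a row does not reach is not made up. A row lasts 1/8 s, in which the tool goes at most 62.5 mm and 10.7 degrees, less where a joint would pass 70% of its speed; a pose out of reach is approached as far as the arm can. A call is refused whole if a number of a shift passes 6.25 or a number of a turn 0.188, either way. A call with a gripper value outside its range is refused whole. The fingers move at their own pace and stop on an object; "force" is the grip in N (left out, the last holds). Time passes only in rows, so rows that do not move let the fingers close. It gives the time, the measured TCP pose, the force, the opening and the grip force at its end, in the units of the state.
- telemetry.state(): the state, without advancing time (a new reading comes with each control period).
- snapshot(name): name is "scene" or "top" or "wrist"; returns a dict with "image" (420x560x3 uint8, red, green, blue), "mtx" (3x3 intrinsics, pixels), "xyz" and "attitude" of the camera in the world; the wrist camera has in their place "mount" (4x4, takes a point from camera to tool coordinates, whose origin is the TCP and whose axes are the flange's). Camera axes: x right, y down, z forward; pixel columns grow to the right and rows downward; lengths in mm; the calibration is good to about 2 mm. The wrist camera is an equidistant fisheye: a pixel r from the principal point sees the ray r / f radians off the axis. A picture is of the moment at which its call begins: read the wrist's pose just before it. There is no depth.
- close_job(): hands the job in; it is judged then, once.
Trained networks look in the newest picture that a camera, given by its name, has taken for a name from the list of things; names that differ only in an ending like _2 or _b are one class to them, and where a whole thing is asked for, a point or a joint stands for the part that bears it (a point fixed in the world has none). Each returns a list of dicts, best first, with "conf" (0 to 1); they miss things now and then, are a little off and sometimes report something else, mostly with a low value. They report only what shows in the picture. A call takes as long as a camera call. They do not tell look-alikes from the thing itself.
- spot_in(query, camera): "bbox" ([left, top, width, height] in pixels, round what is visible of it).
- trace(query, camera): "pixels" (420x560 bool, what is visible of it) and "bbox" ([left, top, width, height] in pixels, round what is visible of it).
The state is a dict: "clock": time; "joint_pos": joint angles; "dq": joint speeds; "effort": joint torques, N m; "position": TCP position; "eef_rot": TCP orientation; "wrist_force": force on the tool from outside, world axes, zero at the start; "wrist_torque": the same for the moment, N m; "width": finger opening in mm; "grasp_force": force on a finger pad.
Only numpy, scipy, OpenCV 4.12 (cv2) and the standard library are available. Lean on these libraries where they do the work, as an engineer would, in place of code of your own. Each camera call takes 0.05 s, during which the arm holds its last target. There are 200 camera calls.

## Working session

There is one attempt and no reset: what is moved stays moved. The work goes in short steps, Python scripts to look and compute and a tool call to move; the robot and the scene stay as the last step left them, time stands still between calls to the robot, and variables do not carry over. Pictures are saved under pics/ and viewed, at most 14 in all, crops included, and the job is handed in when it is done.

Besides the shell and the picture viewer there is one more tool, called after ">>>" by a JSON object that holds its "fn" and its "kwargs", one argument or row to a line. step_arm: Moves the arm, as the interface text tells. Its arguments: {"type":"object","properties":{"moves":{"type":"array"},"force":{"type":"number"}},"required":["moves"]}

```bash
ls; mkdir -p pics; python3 - <<'E'
from rig import telemetry, snapshot
import cv2
for n in ("scene","top"):
    s=snapshot(n); cv2.imwrite(f"pics/{n}0.png",s["image"][:,:,::-1]); print(n,s["mtx"],s["xyz"],s["attitude"])
s=telemetry.state(); print(s["clock"],s["position"],s["eef_rot"],s["width"])
E
```

```text
pics
scene [[399.99610951   0.         281.89462587]
 [  0.         399.99610951 210.00304621]
 [  0.           0.           1.        ]] [  -5.36009901 -415.14469476  561.2607401 ] [-2.02634445  0.99226385 -0.5175749 ]
top [[391.13680561   0.         273.97382121]
 [  0.         391.13680561 205.82465152]
 [  0.           0.           1.        ]] [ 472.75202286    8.31528038 1114.40438642] [-2.15251934  2.17551651 -0.11299966]
0.1 [212.19297415 587.31764017 232.56064204] [-5.41976668e-01 -3.09396519e+00  2.57948060e-03] 86.95650919326933
```

View pics/scene0.png

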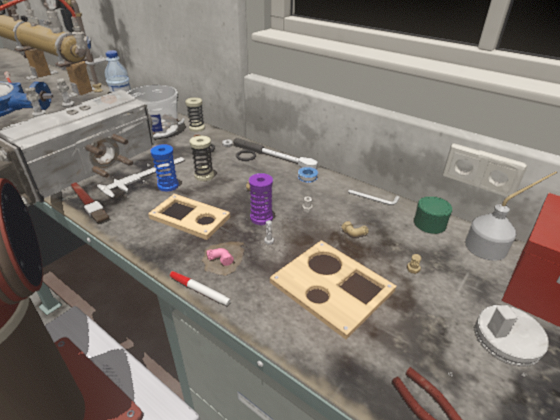

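View pics/top0.png

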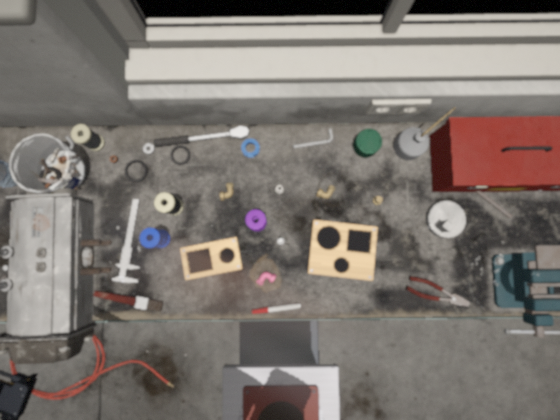

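The scene view shows the cream cartridge (202,158), with the spare at (195,113) and blue and purple look-alikes at (163,167) and (261,198). It also shows the tall bolt (268,232), the short coupling (307,203), the brass plug (414,263), one elbow (354,230) and the pink one (220,257). In the top view the cartridge is at (165,203), the spare at (80,133), the elbows at (227,190) and (325,191), and the pink elbow at (265,279). The plug is at (378,199), the coupling at (280,188) and the bolt at (281,241). The trays are at (211,258) and (343,250).

```bash
cat > h.py <<'E'
import numpy as np, cv2
from scipy.spatial.transform import Rotation as R
from rig import telemetry, snapshot, spot_in, trace
def ray(s,p,z):
    d=R.from_rotvec(s["attitude"]).as_matrix()@np.linalg.inv(s["mtx"])@np.array([p[0],p[1],1.])
    c=np.array(s["xyz"]); return c+d*(z-c[2])/d[2]
def proj(s,P):
    q=s["mtx"]@(R.from_rotvec(s["attitude"]).as_matrix().T@(np.array(P)-s["xyz"])); return q[:2]/q[2]
E
python3 - <<'E'
from h import *
np.set_printoptions(precision=1,suppress=True)
H=dict(spring_cartridge=105,elbow_a=23,pipe_plug=33,hose_coupling=32,flange_bolt=53,tape_roll=16,grease_tin=54,tray_spring=14,tray_double=14)
for cam in ("top","scene"):
    s=snapshot(cam)
    for n,h in H.items():
        for d in trace(n,cam)[:4]:
            if d["conf"]<.2: continue
            m=d["pixels"]; ys,xs=np.nonzero(m); 
            c=(xs.mean(),ys.mean()); col=s["image"][m].mean(0)
            print(cam,n,round(d["conf"],2),np.array(c),len(xs),"col",col,"mid-z",ray(s,c,h/2),d["bbox"])
            if n.startswith("tray") and cam=="top":
                hull=cv2.minAreaRect(np.float32([ray(s,p,14)[:2] for p in zip(xs,ys)])); print("   rect",hull)
s=snapshot("top"); im=cv2.resize(s["image"][120:300,130:400],(800,533),interpolation=cv2.INTER_CUBIC); cv2.imwrite("pics/topcrop.png",im[:,:,::-1])
E
```

```text
top spring_cartridge 0.84 [255.  219.5] 337 col [154.3  98.5 179.2] mid-z [551.2  63.8  52.5] [245.5, 208.4, 22.3, 20.8]
top spring_cartridge 0.77 [154.1 237.3] 525 col [ 85.3 104.4 160. ] mid-z [505.8 337.7  52.5] [136.6, 227.2, 32.1, 21.2]
top spring_cartridge 0.6 [168.6 204. ] 508 col [160.2 155.7 138.7] mid-z [596.1 300.   52.5] [155.1, 190.1, 28.9, 27.6]
top elbow_a 0.58 [264.8 277.4] 151 col [197.9 137.1 153.4] mid-z [392.6  39.4  11.5] [255.2, 275.2, 20.5, 10.3]
top elbow_a 0.47 [324.7 192. ] 118 col [167.3 150.5 119.6] mid-z [ 630.4 -132.9   11.5] [317.1, 184.3, 15.5, 12.1]
top pipe_plug 0.61 [376.2 199.7] 67 col [159.  143.8 116.3] mid-z [ 606.3 -277.2   16.5] [374.1, 195.2, 6.6, 12.1]
top hose_coupling 0.46 [278.3 189. ] 54 col [178.2 173.8 167.4] mid-z [639.9  -0.9  16. ] [273.6, 186.5, 12.0, 7.7]
top flange_bolt 0.59 [279.9 240.1] 22 col [205.9 203.7 201.4] mid-z [495.1  -3.7  26.5] [278.6, 238.3, 5.0, 7.4]
top flange_bolt 0.21 [250.4 147.1] 225 col [112.1 140.3 174.5] mid-z [759.6  77.   26.5] [241.4, 139.5, 20.3, 15.6]
top tape_roll 0.61 [249.8 147.4] 253 col [112.7 138
[... 1936 characters left out ...]
_bolt 0.32 [201.5 158.5] 876 col [119.2 113.9 101.7] mid-z [626.  334.7  26.5] [189.0, 135.1, 27.8, 45.3]
scene tape_roll 0.81 [307.  174.7] 245 col [110.  133.3 160.2] mid-z [761.1  79.2   8. ] [295.5, 166.6, 23.5, 17.7]
scene grease_tin 0.61 [431.9 215.1] 1157 col [ 68.6 100.1  80.9] mid-z [ 766.9 -253.8   27. ] [413.9, 193.9, 39.0, 39.6]
scene grease_tin 0.49 [306.6 205.5] 119 col [154.2 148.  140.4] mid-z [623.  -13.9  27. ] [303.3, 197.7, 9.5, 15.8]
scene tray_spring 0.96 [332.7 288.2] 6349 col [193.3 168.1 135.2] mid-z [ 460.8 -185.6    7. ] [269.5, 244.5, 123.8, 92.0]
scene tray_double 0.75 [189.  216.4] 2102 col [184.8 162.  130.9] mid-z [444.9 186.7   7. ] [149.6, 192.9, 80.6, 48.1]
```

View pics/topcrop.png

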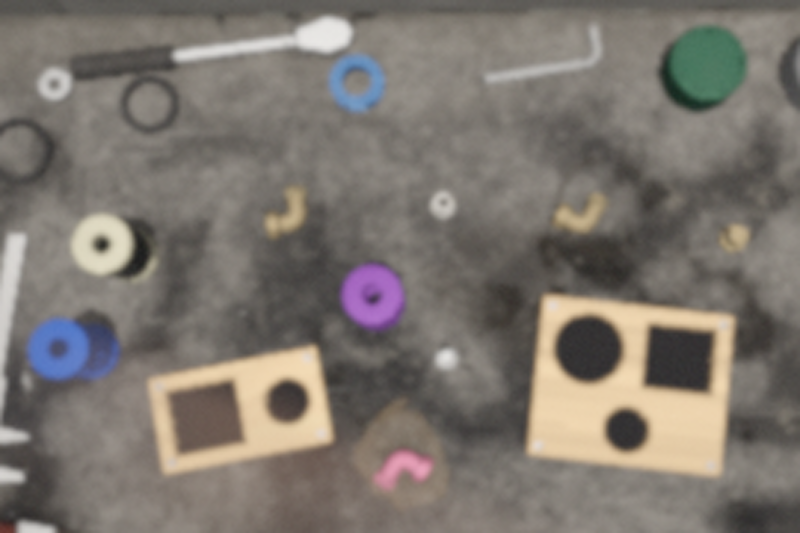

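The crop confirms the candidates, in crop pixels. The cream cartridge is at (103,245); I reject the blue one (65,350), the purple one (373,296) and the spare in the corner. Brass elbows are at (287,212) and (580,212), and the pink one (405,468) is rejected. The coupling has an open bore and is at (442,205), with the bolt at (446,358). The plug is at (735,237). Next I bring the wrist camera over the left half.

>>> {"fn": "step_arm", "kwargs": {
  "moves": [
    [[0, 0, 0, 5.5, 0], [0, 0, 0, 5.5, 0], [0, 0, -6, 0, 0], [0, 0, -6, 0, 0], [0, 0, -6, 0, 0], [0, 0, -6, 0, 0], [0, 3, -5, 0, 0], [0, 5, -3, 0, 0], [0, 6, -1, 0, 0], [0, 6, 0, 0, 0]]
  ]
}}

```text
clock: 2.4
position: [414.5, 256.7, 344.5]
eef_rot: [0.544, 3.092, 0.002]
wrist_force: [-0.4, 0.5, -0.5]
width: 86.8
grasp_force: 0.0
```

>>> {"fn": "step_arm", "kwargs": {
  "moves": [
    [[0, 6, 0, 0, 0], [0, 6, 0, 0, 0], [0, 6, 0, 0, 0], [0, 1, 0, 0, 0], [0, 0, 0, 0, 0], [0, 0, 0, 0, 0]]
  ]
}}

```text
clock: 3.15
position: [601.4, 258.2, 344.5]
eef_rot: [0.541, 3.094, 0.001]
wrist_force: [-1.0, 0.6, 0.4]
width: 86.9
grasp_force: 0.0
```

```bash
cat >> h.py <<'E'
np.set_printoptions(precision=1,suppress=True)
def wsnap():
    st=telemetry.state(); s=snapshot("wrist"); s["T"]=(np.array(st["position"]),R.from_rotvec(st["eef_rot"]).as_matrix()); s["st"]=st; return s
def wray(s,p,z):
    K=s["mtx"]; u=(np.asarray(p,float)-[K[0,2],K[1,2]])/K[0,0]; r=np.linalg.norm(u,axis=-1,keepdims=True)+1e-9
    d=np.concatenate([u/r*np.sin(r),np.cos(r)],-1); M=np.array(s["mount"]); t,W=s["T"]
    c=t+W@M[:3,3]; d=d@(W@M[:3,:3]).T; return c+d*((z-c[2])/d[...,2:3])
def wproj(s,P):
    M=np.array(s["mount"]); t,W=s["T"]; c=t+W@M[:3,3]; q=(np.asarray(P,float)-c)@(W@M[:3,:3])
    h=np.linalg.norm(q[...,:2],axis=-1,keepdims=True); K=s["mtx"]
    return q[...,:2]/h*np.arctan2(h,q[...,2:3])*K[0,0]+[K[0,2],K[1,2]]
def wtrace(s,n,h):
    out=[]
    for d in trace(n,"wrist")[:5]:
        if d["conf"]<.2: continue
        m=d["pixels"]; ys,xs=np.nonzero(m); P=wray(s,np.c_[xs,ys],h)
        print(n,round(d["conf"],2),"px",(int(xs.mean()),int(ys.mean())),len(xs),"col",s["image"][m].mean(0),"xyz",P.mean(0)); out.append((d,P))
    return out
def ortho(s,c,half=60,z=10,N=560):
    "rectified view at height z: right=-y, down=-x"
    g=(np.arange(N)-N/2+.5)/N*2*half; X=np.zeros((N,N,3)); X[...,0]=c[0]-g[:,None]; X[...,1]=c[1]-g[None,:]; X[...,2]=z
    q=wproj(s,X.reshape(-1,3)).reshape(N,N,2).astype(np.float32); return cv2.remap(s["image"],q[...,0],q[...,1],cv2.INTER_CUBIC)
E
python3 - <<'E'
from h import *
s=wsnap(); print(s["st"]["clock"],s["st"]["position"],s["st"]["eef_rot"],s["mtx"],s["mount"])
cv2.imwrite("pics/w1.png",s["image"][:,:,::-1])
wtrace(s,"spring_cartridge",52); wtrace(s,"elbow_a",12); wtrace(s,"tray_double",14)
E
```

```text
3.15 [601.4 258.2 344.5] [0.5 3.1 0. ] [[325.2   0.  281.4]
 [  0.  325.2 214.6]
 [  0.    0.    1. ]] [[  -0.    -1.    -0.3   71.9]
 [   1.    -0.    -0.    -0.8]
 [   0.    -0.3    1.  -150.4]
 [   0.     0.     0.     1. ]]
spring_cartridge 0.85 px (312, 92) 1564 col [ 95.6 143.9 220. ] xyz [502.3 337.   52. ]
spring_cartridge 0.82 px (309, 168) 1604 col [189.4 184.7 168. ] xyz [600.1 298.6  52. ]
spring_cartridge 0.82 px (140, 195) 1831 col [120.3  66.9 147.6] xyz [549.1  53.8  52. ]
spring_cartridge 0.49 px (220, 219) 486 col [180.4 158.2 123. ] xyz [626.3 155.8  52. ]
elbow_a 0.8 px (107, 105) 426 col [216.7 144.8 169.6] xyz [391.6  35.7  12. ]
elbow_a 0.7 px (221, 219) 461 col [183.4 160.6 124.4] xyz [634.2 145.1  12. ]
tray_double 0.73 px (205, 96) 6070 col [137.6 124.4 105. ] xyz [448.5 191.9  14. ]
```

View pics/w1.png

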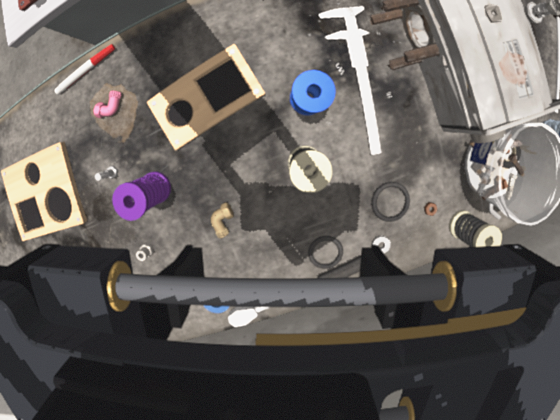

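The wrist view shows the cream cartridge at (310,168), blue at (313,92), purple at (140,195), brass elbow 2 at (221,219) and tray_double at (205,96). The three cameras agree on about (598.5, 299.5) for the cartridge, so I go down on it.

>>> {"fn": "step_arm", "kwargs": {
  "moves": [
    [[0, -0.3, 4.1, 0, 0], [0, 0, 0, -6, 0], [0, 0, 0, -6, 0], [0, 0, 0, -6, 0], [0, 0, 0, -5, 0], [0, 0, 0, -3, 0], [0, 0, 0, -1.8, 0], [0, 0, 0, 0, 0], [0, 0, 0, 0, 0]]
  ]
}}

```text
clock: 4.47
position: [600.7, 299.3, 67.7]
eef_rot: [0.541, 3.092, 0.002]
wrist_force: [-0.7, -0.3, 0.5]
width: 87.4
grasp_force: 0.0
```

>>> {"fn": "step_arm", "kwargs": {
  "moves": [
    [[1, 0, 0, 0, 0], [1, 0, 0, 0, 0], [1, 0, 0, 0, 0], [1, 0, 0, 0, 0], [1, 0, 0, 0, 0], [1, 0, 0, 0, 0], [1, 0, 0, 0, 0], [1, 0, 0, 0, 0]]
  ],
  "force": 25
}}

```text
clock: 5.48
position: [599.4, 298.4, 65.6]
eef_rot: [-0.542, -3.094, 0.001]
wrist_force: [-2.0, -4.2, 3.1]
width: 51.6
grasp_force: 25.0
```

>>> {"fn": "step_arm", "kwargs": {
  "moves": [
    [[1, 0, 0, 5, 0], [1, 0, 0, 5, 0], [1, 0, 0, 5, 0], [1, 0, -3, 0, 0], [1, 0, -6, 0, 0], [1, -1, -6, 0, 0], [1, -1, -6, 0, 0], [1, -1, -6, 0, 0], [1, -1, -6, 0, 0], [1, 0, -6, 0, 0]]
  ]
}}

```text
clock: 6.72
position: [558.6, -92.3, 214.6]
eef_rot: [-0.542, -3.094, -0.002]
wrist_force: [1.3, -0.2, -2.9]
width: 51.5
grasp_force: 25.0
```

>>> {"fn": "step_arm", "kwargs": {
  "moves": [
    [[1, 0, -2, 0, 0], [1, 0, 0, 0, 0], [1, 0, 0, 0, 0], [1, 0, 0, 0, 0]]
  ]
}}

```text
clock: 7.22
position: [559.6, -109.6, 215.3]
eef_rot: [-0.539, -3.095, -0.001]
wrist_force: [-0.2, 0.2, -3.6]
width: 51.7
grasp_force: 25.0
```

```bash
python3 - <<'E'
from h import *
s=wsnap(); print(s["st"]["clock"],s["st"]["position"],s["st"]["width"])
cv2.imwrite("pics/w2.png",s["image"][:,:,::-1])
wtrace(s,"pipe_plug",16);wtrace(s,"hose_coupling",16); wtrace(s,"elbow_a",12); wtrace(s,"flange_bolt",26)
for d,P in wtrace(s,"tray_spring",14)[:1]: print(cv2.minAreaRect(np.float32(P[:,:2])))
E
```

```text
7.225 [ 559.6 -109.6  215.3] 51.656495413320904
hose_coupling 0.58 px (388, 226) 433 col [163.4 156.8 149.3] xyz [639.   -5.1  16. ]
elbow_a 0.96 px (353, 14) 763 col [129.6  79.7  92.7] xyz [394.   33.6  12. ]
elbow_a 0.9 px (488, 183) 650 col [160.  139.  107.6] xyz [634.6 144.2  12. ]
flange_bolt 0.69 px (352, 106) 345 col [106.3 103.7 101.9] xyz [494.7  -8.   26. ]
flange_bolt 0.52 px (489, 183) 654 col [161.1 140.  108.4] xyz [628.6 135.9  26. ]
tray_spring 0.81 px (200, 136) 20505 col [175.  160.9 132.5] xyz [ 467.9 -174.4   14. ]
((466.7215270996094, -179.7045440673828), (182.24842834472656, 152.18389892578125), 83.0294189453125)
```

View pics/w2.png

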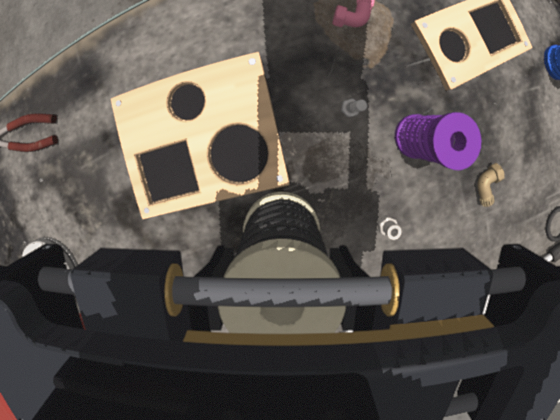

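The view shows the cartridge in the grip, tray_spring at (200,136) with its large pocket at (238,153), and the coupling at (391,228). I check the pocket position numerically.

```bash
cat >> h.py <<'E'
def pockets(s,c,half):
    "dark blobs in rectified view at rim height 14, wood mask irrelevant"
    o=ortho(s,c,half,14,int(half*4)); g=cv2.cvtColor(o,cv2.COLOR_RGB2GRAY)
    m=(g<60).astype(np.uint8); m=cv2.morphologyEx(m,cv2.MORPH_OPEN,np.ones((9,9)))
    cs,_=cv2.findContours(m,cv2.RETR_EXTERNAL,cv2.CHAIN_APPROX_NONE)
    for k in cs:
        if 1000*4<cv2.contourArea(k)*1<6000*4:
            (u,v),(a,b),t=cv2.minAreaRect(k); f=2*half/o.shape[0]
            print("pocket xy",c[0]+half-v*f,c[1]+half-u*f,"size",a*f,b*f,"ang",t)
    return o
E
python3 - <<'E'
from h import *
s=wsnap(); o=pockets(s,(467,-179),100)
print(wray(s,[[238,153],[186,101],[168,171]],14))
E
```

```text
pocket xy 427.5 -171.5 size 37.0 36.0 ang 90.0
pocket xy 491.69982147216797 -222.30860900878906 size 58.044307708740234 56.11862564086914 ang 6.881723403930664
pocket xy 502.5 -138.50000762939453 size 62.22539520263672 60.10407257080078 ang 45.0
[[ 501.5 -140.8   14. ]
 [ 426.  -174.5   14. ]
 [ 490.8 -223.6   14. ]]
```

>>> {"fn": "step_arm", "kwargs": {
  "moves": [
    [[1, -2.8, -1.5, 0, 0], [1, -2.8, -1.5, 0, 0], [1, 0, 0, -3, 0], [1, 0, 0, -4, 0], [1, 0, 0, -4, 0], [1, 0, 0, -2.2, 0], [1, 0, 0, -0.6, 0], [1, 0, 0, -0.3, 0], [1, 0, 0, 0, 0]]
  ]
}}

```text
clock: 8.7
position: [504.3, -141.6, 75.6]
eef_rot: [0.542, 3.093, -0.001]
wrist_force: [-0.6, 0.1, -3.3]
width: 51.7
grasp_force: 25.0
```

```bash
python3 - <<'E'
from h import *
s=wsnap(); print(s["st"]["position"],s["st"]["wrist_force"])
a=s["image"][:,:,::-1]; b=snapshot("scene")["image"][200:340,250:420,::-1]
cv2.imwrite("pics/p1.png",np.hstack([cv2.resize(a,(400,300)),cv2.resize(b,(364,300),interpolation=cv2.INTER_CUBIC)]))
E
```

```text
[ 504.3 -141.6   75.6] [-0.6  0.1 -3.3]
```

View pics/p1.png

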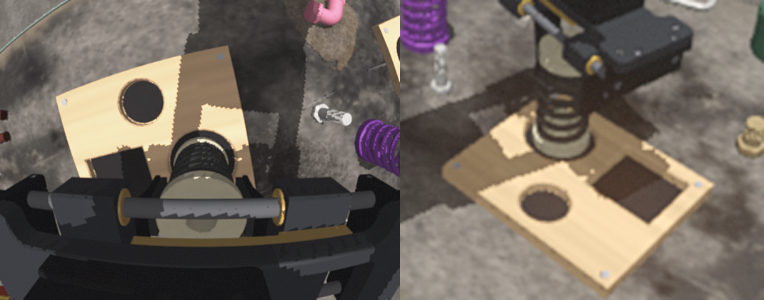

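Both views show the cartridge's base going into the large pocket. I lower it the last millimetres.

>>> {"fn": "step_arm", "kwargs": {
  "moves": [
    [[1, -0.1, 0.1, -0.2, 0], [1, 0, 0, -0.2, 0], [1, 0, 0, -0.1, 0], [1, 0, 0, 0, 0]]
  ]
}}

```text
clock: 9.3
position: [502.5, -140.2, 69.6]
eef_rot: [-0.542, -3.094, -0.0]
wrist_force: [-0.9, -0.8, -2.8]
width: 51.8
grasp_force: 25.0
```

>>> {"fn": "step_arm", "kwargs": {
  "moves": [
    [[1, 0, 0, -0.1, 0], [1, 0, 0, -0.1, 0], [1, 0, 0, 0, 0]]
  ]
}}

```text
clock: 9.68
position: [502.8, -140.4, 69.5]
eef_rot: [0.542, 3.094, -0.0]
wrist_force: [-6.3, 2.4, 13.4]
width: 51.6
grasp_force: 25.0
```

>>> {"fn": "step_arm", "kwargs": {
  "moves": [
    [[0, 0, 0, 0, 0], [0, 0, 0, 0, 0], [0, 0, 0, 0, 0], [0, 0, 0, 3, 0], [0, 0, 0, 6, 0], [0, 0, 0, 6, 0], [0, 3, 0, 3, 0], [0, 4, 0, 0, 0], [0, 0, 0, 0, 0], [0, 0, 0, 0, 0]]
  ]
}}

```text
clock: 10.92
position: [571.6, -140.0, 246.5]
eef_rot: [-0.541, -3.092, -0.0]
wrist_force: [0.1, -0.3, 0.0]
width: 87.0
grasp_force: 0.0
```

```bash
python3 - <<'E'
from h import *
s=wsnap(); print(s["st"]["clock"],s["st"]["position"],s["st"]["width"])
for n,h in (("elbow_a",12),("pipe_plug",16),("hose_coupling",16),("spring_cartridge",105)):
    for d,P in wtrace(s,n,h): print("   ",cv2.minAreaRect(np.float32(P[:,:2])))
o=ortho(s,(632,-133),45,12,400)
pockets(s,(467,-179),100)
cv2.imwrite("pics/w3.png",np.hstack([cv2.resize(s["image"],(400,400)),o])[:,:,::-1])
E
```

```text
10.925 [ 571.6 -140.   246.5] 87.04532353789833
elbow_a 0.85 px (491, 164) 616 col [156.2 136.2 106.2] xyz [634.4 145.3  12. ]
elbow_a 0.62 px (301, 230) 768 col [94.3 82.7 65.7] xyz [ 630.2 -135.8   12. ]
elbow_a 0.57 px (365, 9) 589 col [143.8  90.2 105. ] xyz [394.9  31.2  12. ]
    ((634.5830078125, 144.55856323242188), (39.1021614074707, 59.52013397216797), 47.344276428222656)
    ((629.6668701171875, -136.16629028320312), (34.804954528808594, 58.989051818847656), 17.606882095336914)
    ((395.8163757324219, 32.80066680908203), (49.806278228759766, 27.798561096191406), 77.12093353271484)
pipe_plug 0.57 px (191, 242) 139 col [140.3 123.7  99.6] xyz [ 596.9 -273.2   16. ]
    ((596.2649536132812, -273.27618408203125), (24.42452049255371, 13.370859146118164), 66.36592864990234)
hose_coupling 0.72 px (401, 203) 296 col [171.  164.5 156.9] xyz [640.1  -5.1  16. ]
    ((640.289794921875, -3.9448184967041016), (32.278038024902344, 19.826440811157227), 45.816131591796875)
spring_cartridge 0.83 px (254, 132) 2514 col [187.  182.2 164.9] xyz [ 499.2 -140.6  105. ]
spring_cartridge 0.78 px (550, 53) 565 col [ 39.3  61.6 113. ] xyz [503.1 215.4 105. ]
spring_cartridge 0.58 px (445, 119) 3171 col [111.9  61.6 137.7] xyz [543.7  39.2 105. ]
    ((499.4073486328125, -140.48931884765625), (51.199562072753906, 51.51254653930664), 69.5694808959961)
    ((500.4512023925781, 214.23626708984375), (37.12970733642578, 46.34722137451172), 64.19678497314453)
    ((544.7843017578125, 39.12508010864258), (91.69922637939453, 50.15553665161133), 77.32736206054688)
pocket xy 427.75 -172.25 size 36.5 36.5 ang 90.0
pocket xy 492.24615478515625 -223.03079223632812 size 58.79246520996094 56.063697814941406 ang 7.125016689300537
```

View pics/w3.png

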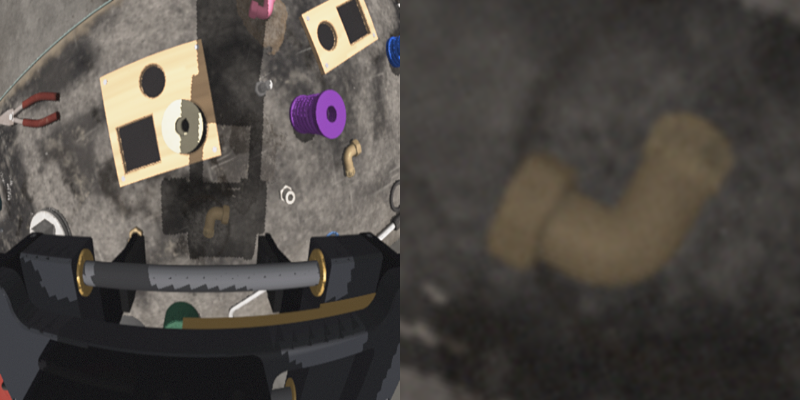

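The cartridge stands in its pocket, its top centred about (499,-140). The rectified crop shows elbow A with its legs turned about 29° in the image. Its 40 mm side lies along world angle 61°, centred about (631.5,-136). I grip across the 40 mm, with the tips 10 mm above the bench so that they clear the tray rim when placing.

>>> {"fn": "step_arm", "kwargs": {
  "moves": [
    [[0, 6, 0.4, 0, -0.157], [0, 0, 0, -6, 0], [0, 0, 0, -6, 0], [0, 0, 0, -5, 0], [0, 0, 0, -3.5, 0], [0, 0, 0, -2, 0], [0, 0, 0, 0, 0], [0, 0, 0, 0, 0]]
  ]
}}

```text
clock: 12.18
position: [633.9, -136.8, 24.6]
eef_rot: [0.782, 3.039, -0.0]
wrist_force: [-0.4, 0.0, 0.7]
width: 86.8
grasp_force: 0.0
```

```bash
python3 - <<'E'
from h import *
s=wsnap(); print(s["st"]["position"])
wtrace(s,"elbow_a",12)
o=ortho(s,(632,-136),45,23,500)
c=s["st"]["position"][:2]; f=500/90
u,v=int(250-(c[1]+136)*f),int(250-(c[0]-632)*f)
a=np.deg2rad(61.1); 
e=np.array([-np.sin(a),-np.cos(a)]); n=np.array([e[1],-e[0]]) # image dir (right=-y,down=-x)
p=np.array([u,v]); B=[p+f*(i*20*e+j*23.5*n) for i,j in((1,1),(1,-1),(-1,-1),(-1,1))]
o=np.ascontiguousarray(o); cv2.polylines(o,[np.int32(B)],True,(255,0,0),1)
cv2.imwrite("pics/w4.png",o[:,:,::-1])
E
```

```text
[ 633.9 -136.8   24.6]
elbow_a 0.95 px (285, 246) 2963 col [102.   89.   70.1] xyz [ 626.9 -131.    12. ]
```

View pics/w4.png

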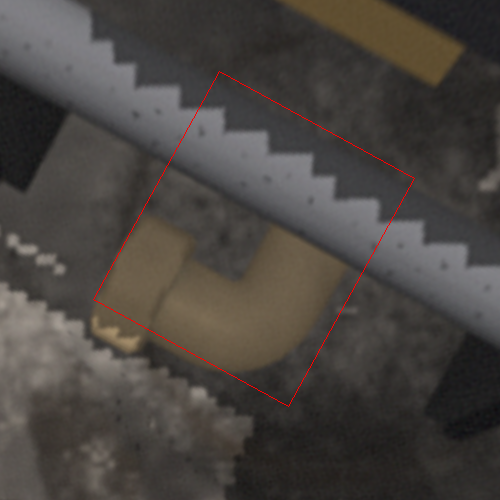

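The expected footprint matches the elbow's sides and angle, so I close on it.

>>> {"fn": "step_arm", "kwargs": {
  "moves": [
    [[0, -0.1, 0, -0.2, 0], [0, 0, 0, 0, 0], [1, 0, 0, 0, 0], [1, 0, 0, 0, 0], [1, 0, 0, 0, 0], [1, 0, 0, 0, 0], [1, 0, 0, 0, 0], [1, 0, 0, 0, 0], [1, 0, 0, 0, 0], [1, 0, 0, 0, 0]]
  ],
  "force": 30
}}

```text
clock: 13.52
position: [631.4, -136.2, 20.5]
eef_rot: [-0.783, -3.042, -0.0]
wrist_force: [0.3, 0.4, -0.1]
width: 39.3
grasp_force: 30.0
```

>>> {"fn": "step_arm", "kwargs": {
  "moves": [
    [[1, 0, 0, 6, 0], [1, 0, 0, 6, 0], [1, -2, -1.3, 0, -0.17], [1, -2, -1.3, 0, -0.17], [1, -2, -1.3, 0, -0.17], [1, -2, -1.3, 0, -0.17], [1, -2, -1.3, 0, -0.17], [1, -2, -1.3, 0, -0.17], [1, -2, -1, 0, -0.17], [1, 0, 0, 0, 0]]
  ]
}}

```text
clock: 14.78
position: [490.4, -224.7, 140.4]
eef_rot: [-2.354, -2.08, 0.0]
wrist_force: [0.3, -0.5, -0.4]
width: 39.2
grasp_force: 30.0
```

>>> {"fn": "step_arm", "kwargs": {
  "moves": [
    [[1, 0, 0, 0, 0], [1, 0, 0, 0, 0]]
  ]
}}

```text
clock: 15.02
position: [492.1, -223.9, 140.6]
eef_rot: [2.351, 2.083, 0.0]
wrist_force: [0.4, -0.3, -0.7]
width: 39.2
grasp_force: 30.0
```

```bash
python3 - <<'E'
from h import *
s=wsnap(); print(s["st"]["position"],s["st"]["eef_rot"],s["st"]["joint_pos"],s["st"]["width"])
wtrace(s,"pipe_plug",16); wtrace(s,"elbow_a",130); wtrace(s,"tray_spring",14)
pockets(s,(467,-179),100)
cv2.imwrite("pics/w5.png",s["image"][:,:,::-1])
E
```

```text
[ 492.1 -223.9  140.6] [2.4 2.1 0. ] [-0.6  0.1  1.8  0.   1.2 -0.5] 39.162288383518
pipe_plug 0.54 px (401, 243) 206 col [164.9 146.9 116.2] xyz [ 601.8 -270.4   16. ]
elbow_a 0.71 px (285, 251) 2805 col [134.9 117.9  93.3] xyz [ 495.3 -217.5  130. ]
pocket xy 428.5 -173.25 size 37.0 37.5 ang 90.0
pocket xy 492.71717071533203 -221.31915283203125 size 56.45976257324219 56.04818344116211 ang 6.952957630157471
```

View pics/w5.png

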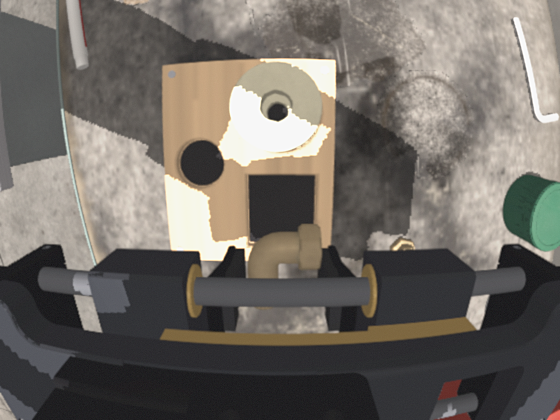

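The tray edges are parallel to the gripper and the elbow is held square over the pocket at (281,205). I lower it.

>>> {"fn": "step_arm", "kwargs": {
  "moves": [
    [[1, 0, 0, -4, 0], [1, 0, 0, -4, 0], [1, 0, 0, -2, 0], [1, 0, 0, -0.7, 0], [1, 0, 0, -0.3, 0], [1, 0, 0, -0.2, 0], [1, 0, 0, 0, 0], [1, 0, 0, 0, 0]]
  ]
}}

```text
clock: 16.23
position: [491.9, -224.5, 29.2]
eef_rot: [2.353, 2.08, 0.0]
wrist_force: [-0.3, -0.7, -0.3]
width: 39.4
grasp_force: 30.0
```

```bash
python3 - <<'E'
from h import *
for i in range(3): s=wsnap(); print(s["st"]["position"],s["st"]["wrist_force"])
a=s["image"][:,:,::-1]; b=snapshot("scene")["image"][200:340,250:420,::-1]
cv2.imwrite("pics/p2.png",np.hstack([cv2.resize(a,(400,300)),cv2.resize(b,(364,300),interpolation=cv2.INTER_CUBIC)]))
E
```

```text
[ 491.9 -224.5   29.2] [-0.3 -0.7 -0.3]
[ 491.8 -224.4   29.1] [ 0.9 -0.4 -0.8]
[ 491.7 -224.4   28.9] [-0.3 -0.5 -1.1]
```

View pics/p2.png

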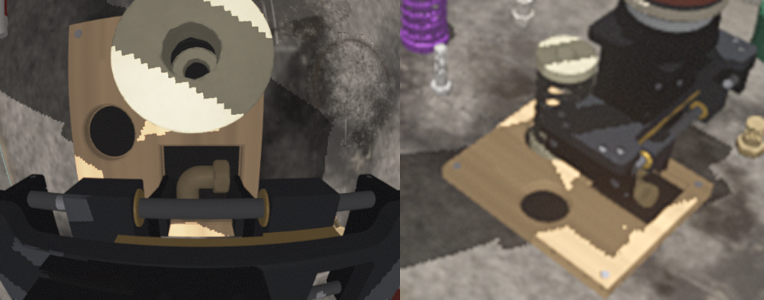

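>>> {"fn": "step_arm", "kwargs": {
  "moves": [
    [[1, 0, 0, -0.2, 0], [1, 0, 0, -0.15, 0], [1, 0, 0, 0, 0], [1, 0, 0, 0, 0]]
  ]
}}

```text
clock: 16.92
position: [491.4, -224.2, 25.0]
eef_rot: [-2.354, -2.081, 0.0]
wrist_force: [-0.6, -0.7, -0.3]
width: 39.3
grasp_force: 30.0
```

>>> {"fn": "step_arm", "kwargs": {
  "moves": [
    [[0, 0, 0, 0, 0], [0, 0, 0, 0, 0], [0, 0, 0, 0, 0], [0, 0, 0, 3, 0], [0, 0, 0, 6, 0], [0, 0, 0, 3.5, 0], [0, 1, -1.5, 1, -0.17], [0, 1, -1.5, 0, -0.17], [0, 1, -1.5, 0, -0.17], [0, 1, -1.5, 0, -0.17]]
  ]
}}

```text
clock: 18.18
position: [531.5, -284.6, 159.9]
eef_rot: [-2.916, -1.168, 0.0]
wrist_force: [-0.1, -0.5, 0.1]
width: 87.1
grasp_force: 0.0
```

>>> {"fn": "step_arm", "kwargs": {
  "moves": [
    [[0, 1, -1.5, 0, -0.17], [0, 0, 0, 0, -0.17], [0, 0, 0, 0, 0], [0, 0, 0, 0, 0]]
  ]
}}

```text
clock: 18.68
position: [541.2, -299.0, 159.9]
eef_rot: [-3.069, -0.672, 0.0]
wrist_force: [0.4, 0.3, 0.8]
width: 87.2
grasp_force: 0.0
```

```bash
python3 - <<'E'
from h import *
s=wsnap(); print(s["st"]["clock"],s["st"]["position"],s["st"]["eef_rot"])
for n,h in (("pipe_plug",10),("elbow_a",15)):
    for d,P in wtrace(s,n,h): print("   ",cv2.minAreaRect(np.float32(P[:,:2])))
o=ortho(s,(604,-278),30,8,400)
sc=snapshot("scene")["image"][200:340,250:420]
cv2.imwrite("pics/w6.png",np.hstack([o,cv2.resize(sc,(400,400),interpolation=cv2.INTER_CUBIC)])[:,:,::-1])
E
```

```text
18.675 [ 541.2 -299.   159.9] [-3.1 -0.7  0. ]
pipe_plug 0.73 px (292, 133) 565 col [148.  130.1 104. ] xyz [ 606.3 -281.8   10. ]
pipe_plug 0.72 px (90, 189) 5573 col [145.7 141.4 130.8] xyz [ 471.3 -106.2   10. ]
    ((606.6747436523438, -282.1334228515625), (23.118911743164062, 24.756038665771484), 24.974855422973633)
    ((465.86175537109375, -107.7553482055664), (75.29360961914062, 147.25941467285156), 30.897842407226562)
elbow_a 0.78 px (188, 218) 1213 col [155.9 139.  111. ] xyz [ 491.6 -223.1   15. ]
elbow_a 0.51 px (5, 207) 261 col [204.1 144.4 162.8] xyz [397.7  15.1  15. ]
    ((490.56768798828125, -222.98202514648438), (58.090999603271484, 34.491424560546875), 36.80320358276367)
    ((397.1942443847656, 11.435232162475586), (36.65684509277344, 28.859046936035156), 8.44583511352539)
```

View pics/w6.png

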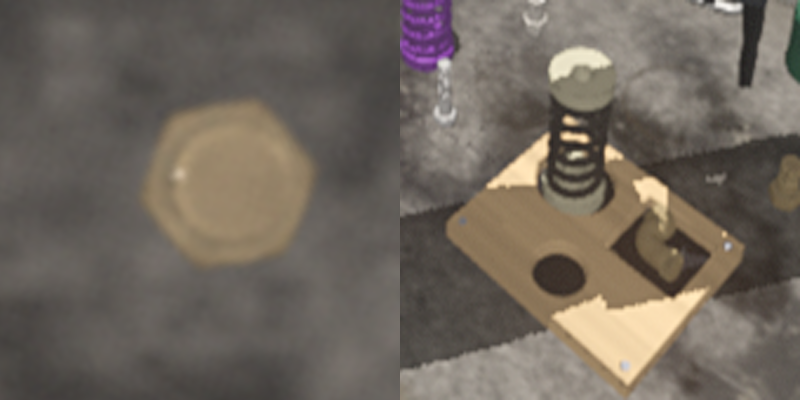

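The plug is a clear hexagon centred about (606.5,-282), with flats facing world 132°. The scene crop shows the elbow in the square pocket. Now I grip the plug.

>>> {"fn": "step_arm", "kwargs": {
  "moves": [
    [[0, 3.2, 0.9, 0, 0.15], [0, 3.3, 0.8, 0, 0.15], [0, 0, 0, -5, 0], [0, 0, 0, -5, 0], [0, 0, 0, -2.5, 0], [0, 0, 0, -1, 0], [0, 0, 0, -0.4, 0], [0, 0, 0, 0, 0], [0, 0, 0, 0, 0]]
  ]
}}

```text
clock: 20.0
position: [607.4, -282.8, 22.7]
eef_rot: [2.934, 1.118, 0.002]
wrist_force: [0.2, -0.7, 0.1]
width: 87.2
grasp_force: 0.0
```

>>> {"fn": "step_arm", "kwargs": {
  "moves": [
    [[1, 0, 0, 0, 0], [1, 0, 0, 0, 0], [1, 0, 0, 0, 0], [1, 0, 0, 0, 0], [1, 0, 0, 0, 0], [1, 0, 0, 0, 0], [1, 0, 0, 0, 0], [1, 0, 0, 0, 0], [1, 0, 0, 0, 0], [1, 0, 0, 0, 0]]
  ],
  "force": 15
}}

```text
clock: 21.25
position: [606.4, -282.2, 21.0]
eef_rot: [-2.936, -1.118, 0.0]
wrist_force: [-0.1, 0.2, 0.4]
width: 22.2
grasp_force: 14.8
```

>>> {"fn": "step_arm", "kwargs": {
  "moves": [
    [[1, 0, 0, 6, 0], [1, 0, 0, 6, 0], [1, -3, 1.8, 1, 0], [1, -4.5, 2.7, 0, 0], [1, -4.5, 2.7, 0, 0], [1, -4, 2.5, 0, 0], [1, -2, 1.2, 0, 0], [1, 0, 0, 0, 0], [1, 0, 0, 0, 0]]
  ]
}}

```text
clock: 22.38
position: [427.4, -173.9, 151.7]
eef_rot: [2.935, 1.117, 0.002]
wrist_force: [-0.3, -0.4, -0.2]
width: 21.8
grasp_force: 14.8
```

```bash
python3 - <<'E'
from h import *
s=wsnap(); print(s["st"]["position"],s["st"]["width"])
pockets(s,(467,-179),100); wtrace(s,"elbow_a",15)
b=snapshot("scene")["image"][200:340,250:420,::-1]
cv2.imwrite("pics/p3.png",np.hstack([cv2.resize(s["image"][:,:,::-1],(400,300)),cv2.resize(b,(364,300),interpolation=cv2.INTER_CUBIC)]))
E
```

```text
[ 427.4 -173.9  151.7] 21.750332707135314
pocket xy 428.5382385253906 -171.54705810546875 size 35.242042541503906 37.92641830444336 ang 32.47119140625
pocket xy 491.86756134033203 -222.53990173339844 size 58.81581497192383 55.5544548034668 ang 6.981057643890381
elbow_a 0.71 px (97, 96) 991 col [240.7 208.2 224.3] xyz [393.5  33.   15. ]
elbow_a 0.56 px (365, 192) 1294 col [158.6 139.5 110.4] xyz [ 490.5 -223.6   15. ]
```

View pics/p3.png

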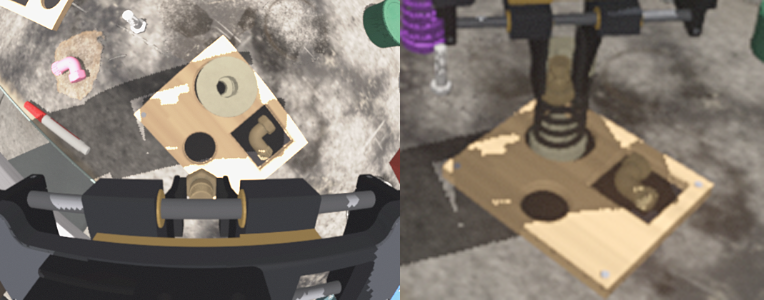

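The elbow sits in its pocket and the plug hangs over the small one. I lower it.

>>> {"fn": "step_arm", "kwargs": {
  "moves": [
    [[1, 0, 0.1, -5, 0], [1, 0, 0, -4, 0], [1, 0, 0, -2, 0], [1, 0, 0, -0.8, 0], [1, 0, 0, -0.4, 0], [1, 0, 0, -0.2, 0], [1, 0, 0, -0.1, 0], [1, 0, 0, 0, 0], [1, 0, 0, 0, 0]]
  ]
}}

```text
clock: 23.65
position: [426.6, -172.4, 26.4]
eef_rot: [2.935, 1.118, 0.001]
wrist_force: [-0.9, 1.2, -0.7]
width: 22.3
grasp_force: 14.8
```

>>> {"fn": "step_arm", "kwargs": {
  "moves": [
    [[1, 0, 0, -0.1, 0], [1, 0, 0, 0, 0], [0, 0, 0, 0, 0], [0, 0, 0, 0, 0], [0, 0, 0, 0, 0], [0, 0, 0, 0, 0], [0, 0, 0, 6, 0], [0, 0, 0, 6, 0], [0, 0, 0, 6, 0], [0, 0, 0, 0, 0]]
  ]
}}

```text
clock: 24.9
position: [429.2, -173.8, 210.6]
eef_rot: [2.928, 1.116, 0.01]
wrist_force: [0.3, -0.2, -0.8]
width: 86.1
grasp_force: 0.0
```

```bash
python3 - <<'E'
from h import *
s=wsnap(); print(s["st"]["clock"],s["st"]["position"],s["st"]["width"])
for n,h in (("pipe_plug",20),("elbow_a",15),("spring_cartridge",109),("flange_bolt",26)): wtrace(s,n,h)
b=snapshot("scene")["image"][200:340,250:420,::-1]
o=ortho(s,(467,-179),100,14,300)[:,:,::-1]
cv2.imwrite("pics/p4.png",np.hstack([o,cv2.resize(b,(364,300),interpolation=cv2.INTER_CUBIC)]))
E
```

```text
24.9 [ 429.2 -173.8  210.6] 86.1042811056557
pipe_plug 0.64 px (276, 194) 427 col [152.6 134.  106.6] xyz [ 428.3 -171.7   20. ]
elbow_a 0.62 px (121, 101) 800 col [238.2 204.8 220.8] xyz [393.6  33.3  15. ]
elbow_a 0.58 px (349, 182) 860 col [157.4 138.5 109.6] xyz [ 490.6 -223.2   15. ]
elbow_a 0.37 px (201, 48) 402 col [220.5 218.4 216.7] xyz [495.2  -4.1  15. ]
spring_cartridge 0.83 px (306, 124) 3260 col [204.1 194.2 167.4] xyz [ 499.2 -140.1  109. ]
spring_cartridge 0.52 px (193, 2) 176 col [158.6  96.5 183.4] xyz [517.2  -4.7 109. ]
spring_cartridge 0.46 px (349, 183) 940 col [155.7 137.1 108.6] xyz [ 488.5 -196.9  109. ]
flange_bolt 0.77 px (201, 47) 387 col [219.6 217.4 215.7] xyz [495.3  -7.9  26. ]
```

View pics/p4.png

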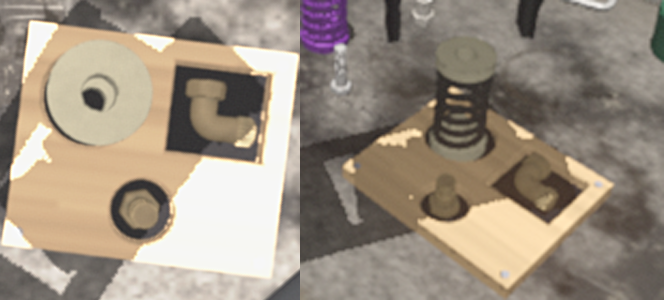

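The crops show all three parts seated: the cartridge at (98,92), the elbow at (215,110) and the plug at (143,210) in the rectified view. Next I measure for the second kit.

>>> {"fn": "step_arm", "kwargs": {
  "moves": [
    [[0, 0, 0, 5, 0], [0, 2.6, 4.7, 0, 0], [0, 2.6, 4.7, 0, 0], [0, 2.6, 4.7, 0, 0], [0, 2.6, 4.7, 0, 0], [0, 2.6, 4.7, 0, 0], [0, 0, 0, 0, 0], [0, 0, 0, 0, 0], [0, 0, 0, 0, 0]]
  ]
}}

```text
clock: 26.32
position: [555.9, 61.8, 254.4]
eef_rot: [-2.936, -1.116, 0.002]
wrist_force: [0.2, -1.1, -0.6]
width: 86.8
grasp_force: 0.0
```

```bash
python3 - <<'E'
from h import *
s=wsnap(); st=s["st"]; print(st["clock"],st["position"],st["eef_rot"])
for n,h in (("elbow_a",12),("hose_coupling",8),("tray_double",14),("spring_cartridge",52),("flange_bolt",26)):
    for d,P in wtrace(s,n,h):
        print("   ",cv2.minAreaRect(np.float32(P[:,:2])))
pockets(s,(448,191),95)
o=ortho(s,(634,145),45,12,400); q=ortho(s,(640,-4),30,8,400)
cv2.imwrite("pics/w7.png",np.hstack([o,q])[:,:,::-1])
E
```

```text
26.325 [555.9  61.8 254.4] [-2.9 -1.1  0. ]
elbow_a 0.91 px (272, 92) 827 col [210.9 197.7 166.4] xyz [634.7 144.7  12. ]
    ((634.6153564453125, 144.56785583496094), (32.76427459716797, 58.2159538269043), 50.57966232299805)
hose_coupling 0.57 px (365, 170) 325 col [165.  157.7 150.3] xyz [640.8  -5.1   8. ]
    ((640.1925659179688, -5.529576301574707), (27.738595962524414, 23.68382453918457), 87.69931030273438)
tray_double 0.97 px (155, 184) 7933 col [191.  182.3 171.3] xyz [451.7 186.   14. ]
    ((449.8043212890625, 189.0838623046875), (94.58975982666016, 163.3048095703125), 10.797486305236816)
spring_cartridge 0.77 px (277, 203) 2822 col [159.9 102.7 178. ] xyz [543.6  55.5  52. ]
spring_cartridge 0.76 px (360, 318) 796 col [93.2 88.7 81.5] xyz [ 500.3 -127.7   52. ]
spring_cartridge 0.7 px (81, 81) 2820 col [ 72.5 121.5 193.9] xyz [500.9 340.   52. ]
spring_cartridge 0.57 px (272, 92) 797 col [213.3 200.1 168.4] xyz [631.8 141.4  52. ]
    ((544.8143310546875, 53.52748489379883), (76.22886657714844, 60.976043701171875), 21.485923767089844)
    ((500.6371154785156, -128.91836547851562), (40.4423942565918, 58.093326568603516), 38.56491470336914)
    ((497.09576416015625, 340.5025634765625), (57.53025817871094, 124.9981460571289), 20.14209747314453)
    ((631.81689453125, 141.33309936523438), (29.544450759887695, 51.16804504394531), 50.19689178466797)
flange_bolt 0.54 px (288, 256) 295 col [208.2 205.6 203.7] xyz [496.9  -4.   26. ]
    ((495.4700012207031, -4.566244125366211), (34.445594787597656, 18.875038146972656), 41.42655944824219)
```

View pics/w7.png

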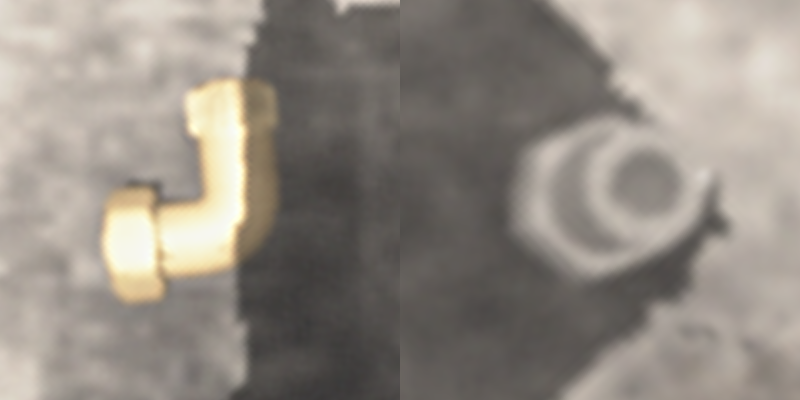

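The left crop shows elbow B with its 40 mm side along world 94.5° and its centre about (635.5,147). The coupling is at right with its open bore up. I grip elbow B across 47 mm, with the closing axis at 4.5°.

>>> {"fn": "step_arm", "kwargs": {
  "moves": [
    [[0, 2, 2.1, 0, 0.153], [0, 2, 2.1, 0, 0.153], [0, 2, 2.1, 0, 0.153], [0, 2, 2.2, 0, 0.153], [0, 0, 0, 0, 0.153], [0, 0, 0, 0, 0.153], [0, 0, 0, -5, 0], [0, 0, 0, -5, 0], [0, 0, 0, 0, 0], [0, 0, 0, 0, 0]]
  ]
}}

```text
clock: 27.88
position: [637.5, 147.8, 157.1]
eef_rot: [2.136, 2.302, 0.003]
wrist_force: [0.8, 0.5, -0.7]
width: 86.8
grasp_force: 0.0
```

```bash
python3 - <<'E'
from h import *
from scipy.optimize import minimize
s=wsnap(); st=s["st"]; a=R.from_rotvec(st["eef_rot"]).as_matrix()[:,1]; print(st["position"],np.rad2deg(np.arctan2(a[1],a[0])))
for d,P in wtrace(s,"elbow_a",12):
    c=P[:,:2]; print(cv2.minAreaRect(np.float32(c)))
    for t in range(80,111,3):
        e=np.array([np.cos(np.deg2rad(t)),np.sin(np.deg2rad(t))]); n=np.array([-e[1],e[0]])
        u,v=c@e,c@n; f=(u.max()+u.min())/2*e+(v.max()+v.min())/2*n; print(t,np.ptp(u),np.ptp(v),f)
    break
E
```

```text
[637.5 147.8 157.1] 4.286089838876858
elbow_a 0.67 px (276, 206) 1220 col [167.  146.3 115.8] xyz [633.8 145.5  12. ]
((635.958251953125, 147.79185485839844), (46.95132827758789, 38.555599212646484), 4.182762622833252)
80 37.848066021182746 53.54299391878942 [636.2 146.7]
83 38.18739166614529 52.40316938348883 [636.2 147. ]
86 38.42204832492399 51.11971140340779 [636.2 147.2]
89 38.55139281992791 49.69613784765761 [636.1 147.4]
92 38.57507062688687 48.13635063240304 [636.1 147.6]
95 39.127114631255324 46.504639898979576 [635.9 147.8]
98 41.15599256112923 45.33872250546801 [636.1 147.6]
101 43.07206477611106 44.11236060360136 [636.3 147.6]
104 44.8700794554441 42.76508978753304 [636.5 147.5]
107 46.54510836587072 41.30060283292198 [636.7 147.5]
110 48.09256036957733 39.92515900236447 [636.8 147.4]
```

The fit gives 47 x 38.6 mm at 4.2°, centred at (636,147.8), and the tool is already there. Down to TCP z 21.

>>> {"fn": "step_arm", "kwargs": {
  "moves": [
    [[0, 0, 0, -5, 0], [0, 0, 0, -5, 0], [0, 0, 0, -2, 0], [0, 0, 0, -1.2, 0], [0, 0, 0, -0.2, 0], [0, 0, 0, 0, 0], [0, 0, 0, 0, 0], [0, 0, 0, 0, 0]]
  ]
}}

```text
clock: 28.98
position: [637.1, 147.9, 22.0]
eef_rot: [2.136, 2.302, 0.002]
wrist_force: [0.1, -0.7, 0.2]
width: 87.1
grasp_force: 0.0
```

>>> {"fn": "step_arm", "kwargs": {
  "moves": [
    [[1, 0, 0, 0, 0], [1, 0, 0, 0, 0], [1, 0, 0, 0, 0], [1, 0, 0, 0, 0], [1, 0, 0, 0, 0], [1, 0, 0, 0, 0], [1, 0, 0, 0, 0], [1, 0, 0, 0, 0]]
  ],
  "force": 30
}}

```text
clock: 29.98
position: [636.4, 147.8, 21.0]
eef_rot: [-2.137, -2.303, 0.0]
wrist_force: [-0.0, 0.2, -0.6]
width: 46.8
grasp_force: 29.9
```

>>> {"fn": "step_arm", "kwargs": {
  "moves": [
    [[1, 0, 0, 6, 0], [1, 0, 0, 6, 0], [1, -3, 1.2, 0, 0], [1, -4.2, 1.6, 0, 0.06], [1, -4.2, 1.6, 0, 0.054], [1, -4.2, 1.6, 0, 0], [1, -3.8, 1.5, 0, 0], [1, 0, 0, 0, 0], [1, 0, 0, 0, 0], [1, 0, 0, 0, 0]]
  ]
}}

```text
clock: 31.22
position: [443.5, 222.5, 141.3]
eef_rot: [2.002, 2.42, 0.001]
wrist_force: [0.4, 0.2, 0.1]
width: 47.0
grasp_force: 29.9
```

```bash
python3 - <<'E'
from h import *
s=wsnap(); st=s["st"]; a=R.from_rotvec(st["eef_rot"]).as_matrix()[:,1]; print(st["clock"],st["position"],np.rad2deg(np.arctan2(a[1],a[0])),st["width"])
for d,P in wtrace(s,"tray_double",14)[:1]: print(cv2.minAreaRect(np.float32(P[:,:2])))
pockets(s,(449,190),95)
s=snapshot("top")
o=snapshot("scene")
for cam,q in (("top",s),("scene",o)):
    for z,thr in ((14,75),):
        g=np.linspace(-95,95,380); X=449-g[:,None]+0*g[None]; Y=190-g[None]+0*g[:,None]
        Pt=np.array([proj(q,(x,y,z)) for x,y in zip(X.ravel(),Y.ravel())]).reshape(380,380,2).astype(np.float32)
        im=cv2.remap(q["image"],Pt[...,0],Pt[...,1],cv2.INTER_LINEAR)
        m=(cv2.cvtColor(im,cv2.COLOR_RGB2GRAY)<thr).astype(np.uint8); m=cv2.morphologyEx(m,cv2.MORPH_OPEN,np.ones((9,9)))
        for k in cv2.findContours(m,0,1)[0]:
            if cv2.contourArea(k)>3000:
                (u,v),sz,t=cv2.minAreaRect(k); print(cam,449+95-v/2,190+95-u/2,np.array(sz)/2,t)
E
```

```text
31.225 [443.5 222.5 141.3] 10.78493536081173 46.98923140060268
tray_double 0.81 px (281, 212) 10312 col [166.5 152.7 133.1] xyz [445.1 217.5  14. ]
((447.1778564453125, 190.2327423095703), (91.1816635131836, 161.67337036132812), 10.165146827697754)
pocket xy 441.4129943847656 224.57804107666016 size 55.37544631958008 58.71040725708008 ang 79.76519775390625
top 455.5 147.25 [31.  32.5] 90.0
top 449.25 225.5 [189.5 119. ] 90.0
scene 370.5 207.0 [32. 59.] 90.0
scene 374.9303283691406 143.9814453125 [46.6 59.7] 84.5596694946289
scene 437.82720947265625 216.19371032714844 [50.3 55.1] 79.62415313720703
scene 520.7077522277832 222.22137451171875 [ 58.6 122. ] 79.85445404052734
```

The tray and pocket measurements agree that the square pocket is about (442,223) and the round one (456,146). Lowering.

>>> {"fn": "step_arm", "kwargs": {
  "moves": [
    [[1, -0.1, 0, -4, 0], [1, 0, 0, -4, 0], [1, 0, 0, -2, 0], [1, 0, 0, -0.7, 0], [1, 0, 0, -0.4, 0], [1, 0, 0, -0.2, 0], [1, 0, 0, -0.1, 0], [1, 0, 0, 0, 0], [1, 0, 0, 0, 0], [1, 0, 0, 0, 0]]
  ]
}}

```text
clock: 32.67
position: [441.5, 222.9, 27.2]
eef_rot: [2.002, 2.421, 0.0]
wrist_force: [-0.9, 0.2, -1.0]
width: 46.8
grasp_force: 29.9
```

>>> {"fn": "step_arm", "kwargs": {
  "moves": [
    [[1, 0, 0, -0.15, 0], [1, 0, 0, 0, 0], [0, 0, 0, 0, 0], [0, 0, 0, 0, 0], [0, 0, 0, 0, 0], [0, 0, 0, 6, 0], [0, 0, 0, 6, 0], [0, 0, 0, 2, 0], [0, 4, -4.6, 0, 0], [0, 4, -4.6, 0, 0]]
  ]
}}

```text
clock: 33.92
position: [522.6, 130.4, 166.6]
eef_rot: [1.998, 2.422, 0.003]
wrist_force: [1.4, 0.5, -0.4]
width: 87.3
grasp_force: 0.0
```

>>> {"fn": "step_arm", "kwargs": {
  "moves": [
    [[0, 4, -4.6, 0, 0], [0, 4, -4.6, 0, 0], [0, 3.9, -4.4, 0, 0], [0, 0, 0, 0, 0], [0, 0, 0, 0, 0], [0, 0, 0, 0, 0]]
  ]
}}

```text
clock: 34.67
position: [639.7, -4.0, 165.5]
eef_rot: [-2.0, -2.422, 0.0]
wrist_force: [-0.3, 0.2, -0.1]
width: 86.9
grasp_force: 0.0
```

```bash
python3 - <<'E'
from h import *
s=wsnap(); st=s["st"]; print(st["clock"],st["position"])
for d,P in wtrace(s,"hose_coupling",16):
    for z in (0,16,32):
        ys,xs=np.nonzero(d["pixels"]); P=wray(s,np.c_[xs,ys],z)[:,:2]; print(z,cv2.minEnclosingCircle(np.float32(P)),cv2.minAreaRect(np.float32(P)))
M=np.array(s["mount"]); print("cam",s["T"][0]+s["T"][1]@M[:3,3])
E
```

```text
34.675 [639.7  -4.  165.5]
hose_coupling 0.64 px (282, 202) 493 col [183.6 175.5 167.2] xyz [640.3  -2.6  16. ]
0 ((640.70263671875, -6.405294418334961), 14.498754501342773) ((641.2312622070312, -6.119167327880859), (22.08855628967285, 28.588031768798828), 28.429960250854492)
16 ((639.9859619140625, -2.721686363220215), 13.764638900756836) ((640.4877319335938, -2.4499874114990234), (20.970176696777344, 27.1405086517334), 28.43007469177246)
32 ((639.269287109375, 0.9619221687316895), 13.030533790588379) ((639.7443237304688, 1.219106674194336), (19.851795196533203, 25.693010330200195), 28.430212020874023)
cam [626.5  66.3 316. ]
```

The coupling is at about (640,-4), right under the tool. Descend and grip.

>>> {"fn": "step_arm", "kwargs": {
  "moves": [
    [[0, 0.05, 0, -5, 0], [0, 0, 0, -5, 0], [0, 0, 0, -2.5, 0], [0, 0, 0, -1.4, 0], [0, 0, 0, -0.5, 0], [0, 0, 0, 0, 0], [0, 0, 0, 0, 0], [0, 0, 0, 0, 0]]
  ]
}}

```text
clock: 35.78
position: [641.7, -5.3, 22.7]
eef_rot: [2.001, 2.42, 0.001]
wrist_force: [0.5, 0.4, 0.2]
width: 87.1
grasp_force: 0.0
```

>>> {"fn": "step_arm", "kwargs": {
  "moves": [
    [[1, 0, 0, 0, 0], [1, 0, 0, 0, 0], [1, 0, 0, 0, 0], [1, 0, 0, 0, 0], [1, 0, 0, 0, 0], [1, 0, 0, 0, 0], [1, 0, 0, 0, 0], [1, 0, 0, 0, 0], [1, 0, 0, 0, 0], [1, 0, 0, 0, 0]]
  ],
  "force": 15
}}

```text
clock: 37.02
position: [640.9, -5.2, 21.5]
eef_rot: [-2.002, -2.421, 0.0]
wrist_force: [0.4, -0.2, 0.5]
width: 21.6
grasp_force: 15.0
```

>>> {"fn": "step_arm", "kwargs": {
  "moves": [
    [[1, 0, 0, 6, 0], [1, 0, 0, 6, 0], [1, 0, 0, 2, 0], [1, -3, 2.5, 0, 0], [1, -4.4, 3.6, 0, 0], [1, -4.4, 3.6, 0, 0], [1, -4.4, 3.6, 0, 0], [1, -2.2, 1.8, 0, 0], [1, 0, 0, 0, 0], [1, 0, 0, 0, 0]]
  ]
}}

```text
clock: 38.28
position: [457.3, 145.4, 161.3]
eef_rot: [2.002, 2.421, -0.0]
wrist_force: [-0.2, 0.2, -0.7]
width: 21.2
grasp_force: 15.0
```

```bash
python3 - <<'E'
from h import *
s=wsnap(); st=s["st"]; print(st["clock"],st["position"],st["width"])
for n,h in (("elbow_a",15),("hose_coupling",152),("tray_double",14)):
    for d,P in wtrace(s,n,h): print(cv2.minAreaRect(np.float32(P[:,:2])))
pockets(s,(449,190),95)
E
```

```text
38.275 [457.3 145.4 161.3] 21.188412785938137
elbow_a 0.93 px (278, 122) 1429 col [233.5 224.1 195.8] xyz [440.2 219.5  15. ]
((441.94354248046875, 221.94473266601562), (47.64104080200195, 40.32518768310547), 11.244858741760254)
hose_coupling 0.89 px (281, 257) 1573 col [174.4 166.7 158.7] xyz [456.6 149.  152. ]
((456.61846923828125, 149.50428771972656), (22.057926177978516, 24.906742095947266), 11.113000869750977)
tray_double 0.58 px (280, 155) 14906 col [192.6 179.6 160.1] xyz [447.7 189.2  14. ]
((447.2617492675781, 189.62033081054688), (91.07921600341797, 159.46759033203125), 10.588600158691406)
pocket xy 455.2999954223633 148.34999084472656 size 37.78921127319336 35.575618743896484 ang 71.56504821777344
```

>>> {"fn": "step_arm", "kwargs": {
  "moves": [
    [[1, -0.15, 0.05, -5, 0], [1, 0, 0, -5, 0], [1, 0, 0, -2, 0], [1, 0, 0, -0.8, 0], [1, 0, 0, -0.4, 0], [1, 0, 0, -0.2, 0], [1, 0, 0, -0.1, 0], [1, 0, 0, 0, 0], [1, 0, 0, 0, 0], [1, 0, 0, 0, 0]]
  ]
}}

```text
clock: 39.72
position: [455.5, 146.3, 26.7]
eef_rot: [2.002, 2.421, 0.0]
wrist_force: [0.8, 0.7, -0.8]
width: 21.2
grasp_force: 15.0
```

>>> {"fn": "step_arm", "kwargs": {
  "moves": [
    [[1, 0, 0, -0.1, 0], [1, 0, 0, 0, 0], [0, 0, 0, 0, 0], [0, 0, 0, 0, 0], [0, 0, 0, 0, 0], [0, 0, 0, 0, 0], [0, 0, 0, 5, 0], [0, 0, 0, 6, 0], [0, 0, 0, 6, 0], [0, 0, 0, 0, 0]]
  ]
}}

```text
clock: 40.98
position: [459.2, 146.9, 201.7]
eef_rot: [1.997, 2.415, 0.014]
wrist_force: [0.4, -0.0, -0.1]
width: 85.7
grasp_force: 0.0
```

```bash
python3 - <<'E'
from h import *
s=wsnap(); st=s["st"]; print(st["clock"],st["position"],st["width"])
for n,h in (("elbow_a",15),("hose_coupling",20),("flange_bolt",26)):
    for d,P in wtrace(s,n,h):
        for z in (4,20,36):
            ys,xs=np.nonzero(d["pixels"]); Q=wray(s,np.c_[xs,ys],z)[:,:2]; print(z,cv2.minAreaRect(np.float32(Q)))
b=snapshot("scene")["image"][180:260,140:240]; o=ortho(s,(448,190),95,14,400)
cv2.imwrite("pics/p5.png",np.hstack([o,cv2.resize(b,(400,400),interpolation=cv2.INTER_CUBIC)])[:,:,::-1])
E
```

```text
40.975 [459.2 146.9 201.7] 85.67182948508668
elbow_a 0.69 px (210, 268) 222 col [238.1 201.4 217.2] xyz [397.1  48.2  15. ]
elbow_a 0.67 px (274, 124) 1074 col [235.3 226.2 198.7] xyz [440.5 219.   15. ]
4 ((396.8084716796875, 45.998924255371094), (18.505821228027344, 27.53882598876953), 9.580527305603027)
20 ((398.99432373046875, 53.85982894897461), (17.655223846435547, 26.27301025390625), 9.580448150634766)
36 ((401.18017578125, 61.72076416015625), (16.804601669311523, 25.00719451904297), 9.58047103881836)
4 ((442.1036071777344, 221.5259552001953), (50.03438949584961, 39.5113525390625), 10.245859146118164)
20 ((442.20751953125, 221.31881713867188), (47.73456573486328, 37.695228576660156), 10.245854377746582)
36 ((442.31134033203125, 221.1116943359375), (45.43476486206055, 35.87910079956055), 10.245870590209961)
hose_coupling 0.77 px (275, 193) 430 col [181.5 173.7 165.4] xyz [455.1 148.3  20. ]
4 ((455.8429260253906, 144.96270751953125), (25.165552139282227, 25.058269500732422), 55.9003791809082)
20 ((455.31524658203125, 148.27476501464844), (24.008811950683594, 23.906463623046875), 55.900367736816406)
36 ((454.78765869140625, 151.5868682861328), (22.852102279663086, 22.754667282104492), 55.9004020690918)
flange_bolt 0.77 px (284, 319) 276 col [209.  205.6 203.1] xyz [493.2   2.1  26. ]
4 ((496.7695617675781, -14.271974563598633), (17.685897827148438, 37.64009475708008), 10.504947662353516)
20 ((494.3607482910156, -3.640695571899414), (16.87296485900879, 35.90999221801758), 10.504996299743652)
36 ((491.9518737792969, 6.990557670593262), (16.060016632080078, 34.17985153198242), 10.504847526550293)
```

The measurements agree with seating. Elbow B is at (442,221.5) in the pocket at (442,222), with a 47.7 x 38 mm footprint at tray yaw. The coupling is at (455.5,146.5) in the pocket at (455.6,146). Both match upright silhouettes, the gripper is clear, and the non-kit items are unmoved, so I hand in.

>>> {"fn": "step_arm", "kwargs": {
  "moves": [
    [[0, 0, 0, 3, 0], [0, 0, 0, 0, 0], [0, 0, 0, 0, 0], [0, 0, 0, 0, 0]]
  ]
}}

```text
clock: 41.72
position: [454.6, 146.2, 223.9]
eef_rot: [-2.001, -2.42, 0.003]
wrist_force: [0.1, -0.5, -0.1]
width: 87.0
grasp_force: 0.0
```

```bash
python3 -c "
from rig import close_job; print(close_job())"
```

```text
the job is handed in; nothing more can be done
None
```

Both kits are made up and handed in at about 42 s; I saw the spring-return tray's parts seated in a picture, but checked the double-acting tray's two parts only by measurement, having used all my picture views, and the hand-in returned no verdict.

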